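# Park the ejector pad of the clip fixture

### The job

The fixture with the red pad has to be parked for a tool change. Press its red spring pad down until you feel it reach its stop and, while holding it down, slide that fixture's yellow keeper tab fully across so that the pad stays trapped down when you let go. Leave the blue fixture and everything else on the bench as they are.

Things in the scene. Friction and masses are not known exactly. Their poses are not given: they have to be found in the camera images.
- red_fixture: Aluminium ejector fixture with the red pad, fixed. Base 100 x 150 x 12 mm (local x -45..55), housing 52 mm high round the pad (local x -31..24, y -55..55), keeper bed up to 82 mm high (local x 21..46, y -66..8). Origin: on the table under the pad's centre, z up; local +y: the way the tab slides to lock; local +x: towards the keeper bed.
- red_pad_top (a point): Centre of the top of the red pad, the plunger's head: flat, 40 mm (local x) by 84 mm (local y), 80 mm above the table when up. It goes straight down. On its +x side a steel lug (local x 19..40, y 20..36, 10 mm thick, its top 2 mm below the pad's) moves with it.
- red_plunger (a joint): How far the red pad is pressed down, m: 0 up, 0.014 on its stop. Its spring pushes up with about 7 N at the top, 13 N at the stop. While the pad is up its lug blocks the keeper at about 0.010; pressed past 0.011 it lets the keeper's bar pass over the lug. Let go with the bar over the lug, the pad rises only to about 0.011.
- red_keeper (a joint): How far the red fixture's keeper has slid along local +y, m: 0 open (starts at 0 to 0.006), 0.030 end stop. It stays where left (1.5 N of friction). Its dark bar (16 mm wide, underside 67 mm above the table) begins to cover the lug at 0.010 and covers it wholly at 0.026.
- red_tab (a point): Centre of the keeper's yellow tab: 56 (local x) x 12 (local y) x 22 mm, from 83 to 105 mm above the table. It crosses above the pad, at local x 12, y -2 mm + keeper travel. The pad's top is free for 34 to 40 mm on the tab's -y side: a tool holding the pad down there can push the tab along +y without letting up.
- blue_fixture: Aluminium ejector fixture with the blue pad, fixed. Base 100 x 150 x 12 mm (local x -45..55), housing 52 mm high round the pad (local x -31..24, y -55..55), keeper bed up to 82 mm high (local x 21..46, y -66..8). Origin: on the table under the pad's centre, z up; local +y: the way the tab slides to lock; local +x: towards the keeper bed.
- blue_pad_top (a point): Centre of the top of the blue pad, the plunger's head: flat, 40 mm (local x) by 84 mm (local y), 80 mm above the table when up. It goes straight down. On its +x side a steel lug (local x 19..40, y 20..36, 10 mm thick, its top 2 mm below the pad's) moves with it.
- blue_plunger (a joint): How far the blue pad is pressed down, m: 0 up, 0.014 on its stop. Its spring pushes up with about 7 N at the top, 13 N at the stop. While the pad is up its lug blocks the keeper at about 0.010; pressed past 0.011 it lets the keeper's bar pass over the lug. Let go with the bar over the lug, the pad rises only to about 0.011.
- blue_keeper (a joint): How far the blue fixture's keeper has slid along local +y, m: 0 open (starts at 0 to 0.006), 0.030 end stop. It stays where left (1.5 N of friction). Its dark bar (16 mm wide, underside 67 mm above the table) begins to cover the lug at 0.010 and covers it wholly at 0.026.
- blue_tab (a point): Centre of the keeper's yellow tab: 56 (local x) x 12 (local y) x 22 mm, from 83 to 105 mm above the table. It crosses above the pad, at local x 12, y -2 mm + keeper travel. The pad's top is free for 34 to 40 mm on the tab's -y side: a tool holding the pad down there can push the tab along +y without letting up.
- pen: Green pen, 130 mm long, 10 mm thick, lying between the fixtures; origin under its middle.
- notepad: Pale green sticky-note pad 76 x 76 x 12 mm; origin under its centre.
- clip_bin: Grey bin of wire clips 160 x 120 x 50 mm; origin under its centre.
- clip0: Small steel clip about 45 x 16 x 6 mm lying on the left of the table; origin under its body.
- clip1: Small steel clip about 45 x 16 x 6 mm lying near the middle of the table; origin under its body.
- driver: Screwdriver lying at the far side; origin under its middle.
- jar: Jar, 60 mm across, 90 mm tall; origin under its centre.
- sleeves: Block of cardboard sleeves 160 x 110 x 35 mm; origin under its centre.
Things that resemble listed ones, but are neither listed nor needed, are in the scene too. Leave any purple or turquoise look-alike of the red_fixture alone.

How it is judged:
On the way:
1. the red pad is pressed down nearly to its stop (more than 12 mm of 14) while its keeper is still open (less than 12 mm) (value of joint red_plunger above 0.012 m and value of joint red_keeper below 0.012 m), for 0.1 s.
At the end, for the whole second after the job is handed in: The red keeper stands at more than 23 mm of its 30 mm travel and the red plunger, let go, is held down by it at more than 9 mm of its 14; the blue pad is up (within 4 mm) and the blue keeper is within 6 mm of where it began (value of joint red_plunger above 0.009 m and value of joint red_keeper above 0.023 m and not (value of joint blue_plunger above 0.004 m or distance of blue_tab from where it was at the start of the episode above 0.006 m)); the robot touches nothing.
It fails at once if the blue fixture was worked: its pad pressed more than 4 mm or its keeper moved more than 6 mm (value of joint blue_plunger above 0.004 m or distance of blue_tab from where it was at the start of the episode above 0.006 m).
It fails at once if a thing lying on the bench was shifted by more than 20 mm (distance of any of pen, notepad, clip_bin, clip0, clip1, driver, jar, sleeves from where it was at the start of the episode above 0.02 m).
It also fails if it takes over 40 s, if anything falls off the work surface, if the arm or the gripper's body presses on something with over 40 N, if the wrist force passes 120 N, or if a joint passes its speed limit or range.

### The arm

A 7-joint arm with a two-finger parallel gripper is mounted at the origin on the work surface. World frame = base frame: x ahead of the robot, y to its left, z up, the work surface at z = 0. Lengths are in m, angles in rad, forces in N, time in s.
With the tool pointing down it reaches from about 0.4 to 0.85 m from the base axis. Payload 6.9 kg.
Tool frame: the origin (TCP) lies at the very end of the fingers, on their centre line; the grasp point (between the pads) lies 19 mm behind it; z points along the fingers, y is the line along which they close (so a half turn about z gives the same grasp; the last joint's range is limited). The gripper opens to 85 mm and grips with 20 to 120 N. Pads are 22 mm wide; open, the fingers measure 114 mm over their backs; the gripper's body (76 mm by 85 mm) begins 54 mm behind the grasp point. The pads swing forward as they close: fully open they stand 13 mm farther back than shut.
Start: joints at [-1.069, 0.507, -0.238, 1.5, 0.126, 1.149, -0.155], TCP at [0.241, 0.577, 0.203] pointing down, gripper open.
Joint ranges: [-3.08, 3.08], [-0.24, 2.05], [-1.43, 1.35], [0, 2.5], [-1.52, 4.66], [0.17, 1.96], [-2.89, 2.89]. Speed limits (rad/s): [2.39, 2.39, 3.14, 3.14, 3.14, 3.14, 3.14].

### API

Orientations are given as a rotation vector (axis times angle).
In Python, from station import env gives the robot as it stands.
- The arm moves only by the tool drive_tool, never from a script. Its argument "series" is a list of rows, each a list of 6 numbers: the shift along the tool's x, y, z in mm, then the turn, a rotation vector about the tool's x, y, z in degrees. In form: [[x, y, z, wx, wy, wz], ...]. A call has exactly 10 rows; each row is the pose to reach, as a shift and turn from the pose commanded when the call began, along the tool's axes at that moment; what a row does not reach only later rows make up. A row lasts 1/12 s, in which the tool goes at most 41.7 mm and 7.16 degrees, less where a joint would pass 70% of its speed; a pose out of reach is approached as far as the arm can. A call with a gripper value outside its range is refused whole. "fingers" is the finger opening in mm, from 0 to 85.4, set as the call begins (left out, the last holds). The fingers move at their own pace and stop on an object; the grip force is fixed at half the most. Time passes only in rows, so rows that repeat a pose let the fingers close, or fill a call up. It gives the time, the measured TCP pose, the force, the opening and the grip force at its end, in the units of the state.
- env.read_state(): the state, without advancing time (a new reading comes with each control period).
- env.snapshot(name): name is "side" or "top" or "wrist"; returns the picture (384x512x3 uint8, red, green, blue); there is no depth.
- env.calibration(name): a dict with "fovy" (degrees; the focal length in pixels is half the picture's height over the tangent of half this angle, whatever the lens; pixels are square), "cx", "cy" (the principal point, pixels), "origin" and "orientation" of the camera in the world; the wrist camera has in their place "hand_eye" (4x4, takes a point from camera to tool coordinates, whose origin is the TCP and whose axes are the flange's). Camera axes: x right, y down, z forward; pixel columns grow to the right and rows downward; lengths in m; the calibration is good to about 2 mm. A picture is of the moment at which its call begins: read the wrist's pose just before it. calibration takes no time and is no camera call.
- env.job_done(): hands the job in; it is judged then, once.
The state is a dict: "clock": time; "joint_positions": joint angles; "joint_vel": joint speeds; "effort": joint torques, N m; "position": TCP position; "eef_rot": TCP orientation; "wrist_force": force on the tool from outside, world axes, zero at the start; "wrist_torque": the same for the moment, N m; "width": opening from 0.0 (shut) to 1.0 (fully open); "finger_force": force on a finger pad.
Only numpy, scipy, OpenCV 4.12 (cv2) and the standard library are available. Lean on these libraries where they do the work, as an engineer would, in place of code of your own. Each camera call takes 0.05 s, during which the arm holds its last target. There are 200 camera calls.

## Working session

There is one attempt and no reset: what is moved stays moved. The work goes in short steps, Python scripts to look and compute and a tool call to move; the robot and the scene stay as the last step left them, time stands still between calls to the robot, and variables do not carry over. Pictures are saved under pics/ and viewed, at most 12 in all, crops included, and the job is handed in when it is done.

Besides the shell and the picture viewer there is one more tool, called after "Call:" by a JSON object that holds its "name" and its "arguments". drive_tool: Moves the arm, as the interface text tells. Its arguments: {"type":"object","properties":{"series":{"type":"array","items":{"type":"array","items":{"type":"number"}}},"fingers":{"type":"number"}},"required":["series"]}

```bash
mkdir -p pics; python3 - <<'E'
from station import env
import cv2, numpy as np
for n in ["top","side"]:
    im=env.snapshot(n); cv2.imwrite(f"pics/{n}0.png",im[:,:,::-1]); print(n,env.calibration(n))
print(env.calibration("wrist"))
s=env.read_state();print(s)
E
```

```text
top {'fovy': 56.96668411509303, 'cx': 256.0011968656525, 'cy': 193.4669058845536, 'origin': array([0.39672914, 0.00766121, 1.2172573 ]), 'orientation': array([-2.09871819,  2.16036618, -0.13809531])}
side {'fovy': 44.36194693648886, 'cx': 250.52740283365543, 'cy': 194.3141301777968, 'origin': array([ 0.06434363, -1.25173653,  0.92435776]), 'orientation': array([-2.08770776,  0.39511865, -0.22692445])}
{'fovy': 62.0309539484685, 'cx': 256.1757188485245, 'cy': 193.62357776520307, 'hand_eye': array([[ 2.03833895e-04, -9.62317558e-01, -2.71928071e-01,
         6.85924153e-02],
       [ 9.99999906e-01,  2.99901780e-04, -3.11725351e-04,
        -7.63782919e-05],
       [ 3.81530491e-04, -2.71927982e-01,  9.62317529e-01,
        -1.69667662e-01],
       [ 0.00000000e+00,  0.00000000e+00,  0.00000000e+00,
         1.00000000e+00]])}
{'clock': 0.1, 'joint_positions': array([-1.06952736,  0.50823015, -0.23754179,  1.50106195,  0.12570524,
        1.14891583, -0.15480846]), 'joint_vel': array([ 0.0005397 , -0.00216138, -0.00045034, -0.00066614, -0.00024625,
        0.00123427, -0.00020554]), 'effort': array([-4.79644979e-03, -6.21839905e+01, -2.19493300e+00, -2.50202447e+01,
        1.24718572e-02,  7.82388670e-03,  2.67109556e-05]), 'position': array([0.24081567, 0.57618378, 0.20242164]), 'eef_rot': array([-6.17539874e-01, -3.08001003e+00,  2.51401213e-03]), 'wrist_force': array([ 0.03454358, -1.47424329, -0.70040655]), 'wrist_torque': array([0.02825756, 0.0802097 , 0.00376543]), 'finger_force': 0.0, 'width': 0.9996243817539809}
```

View pics/top0.png

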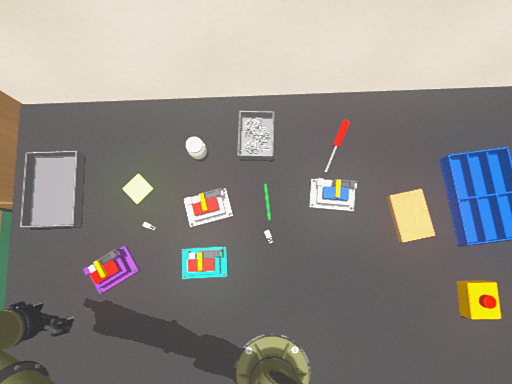

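View pics/side0.png

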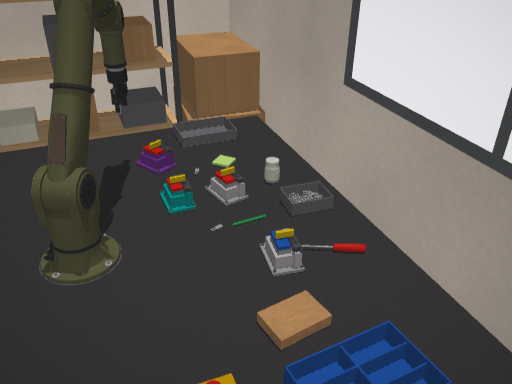

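The top view shows the red aluminium fixture at about (207,207), its yellow tab at (203,203). The blue one is at (333,194), the pen at (267,202) and the jar at (196,148). The purple and turquoise look-alikes are at (110,268) and (204,263).

```bash
cat > h.py <<'E'
from station import env
import cv2, numpy as np
from scipy.spatial.transform import Rotation as R
def cam(n, st=None):
    c=env.calibration(n); f=192/np.tan(np.radians(c['fovy'])/2)
    if n=="wrist":
        H=c['hand_eye']; Rt=R.from_rotvec(st['eef_rot']).as_matrix()
        return f,c['cx'],c['cy'],Rt@H[:3,3]+st['position'],Rt@H[:3,:3]
    return f,c['cx'],c['cy'],c['origin'],R.from_rotvec(c['orientation']).as_matrix()
def cast(C,uv,z):
    f,cx,cy,o,M=C; uv=np.atleast_2d(uv).astype(float)
    d=np.c_[(uv[:,0]-cx)/f,(uv[:,1]-cy)/f,np.ones(len(uv))]@M.T
    return o+d*((z-o[2])/d[:,2])[:,None]
def proj(C,P):
    f,cx,cy,o,M=C; q=(np.atleast_2d(P)-o)@M
    return np.c_[f*q[:,0]/q[:,2]+cx,f*q[:,1]/q[:,2]+cy]
def mask(im,name):
    h=cv2.cvtColor(im,cv2.COLOR_RGB2HSV)
    if name=="red": return cv2.inRange(h,(0,150,90),(8,255,255))|cv2.inRange(h,(172,150,90),(180,255,255))
    if name=="yellow": return cv2.inRange(h,(20,150,120),(35,255,255))
    if name=="base": return cv2.inRange(h,(0,0,110),(180,60,255))
E
python3 - <<'E'
from h import *
im=env.snapshot("top"); C=cam("top"); x0,y0,x1,y1=178,182,240,230
for n,z in [("red",.08),("yellow",.105),("base",.012)]:
    m=mask(im,n); k=np.zeros_like(m); k[y0:y1,x0:x1]=m[y0:y1,x0:x1]
    p=np.argwhere(k)[:,::-1]
    w=cast(C,p,z)[:,:2].astype(np.float32)
    r=cv2.minAreaRect(w*1000); print(n,len(p),r, w.mean(0)); print(cv2.boxPoints(r).round(0).tolist())
cv2.imwrite("pics/crop.png",cv2.resize(im[y0:y1,x0:x1,::-1],None,fx=12,fy=12,interpolation=cv2.INTER_NEAREST))
print(proj(C,[[.36,.13,0]]))
E
```

```text
red 245 ((537.4938354492188, 200.2183837890625), (40.26298904418945, 80.37324523925781), 13.322244644165039) [0.5369     0.19818452]
[[509.0, 235.0], [527.0, 156.0], [566.0, 166.0], [548.0, 244.0]]
yellow 77 ((548.9302368164062, 203.11619567871094), (57.162010192871094, 14.127120971679688), 12.133735656738281) [0.54798263 0.20268202]
[[520.0, 204.0], [522.0, 190.0], [578.0, 202.0], [575.0, 216.0]]
base 2419 ((548.7389526367188, 200.98301696777344), (214.45950317382812, 163.27479553222656), 88.37731170654297) [0.5468591  0.20095609]
[[464.0, 96.0], [627.0, 91.0], [633.0, 306.0], [470.0, 310.0]]
[[229.88084271 260.28175066]]
```

View pics/crop.png

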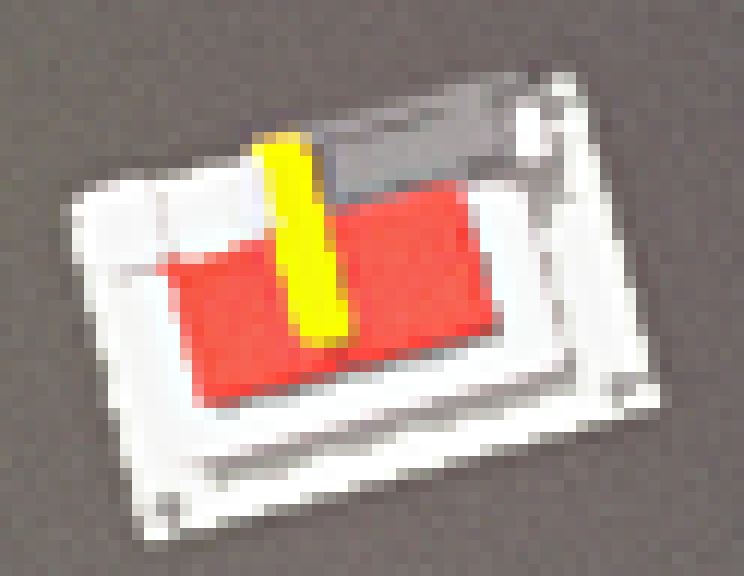

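The crop shows the tab left of the pad's centre and about 36 mm of free pad on its right. Local +x is therefore up in the image (world +x, yaw about 13°) and local +y is to the left. I'll work out the hover move.

```bash
cat >> h.py <<'E'
def goto(target_xyz, toolx_deg):
    s=env.read_state(); M=R.from_rotvec(s['eef_rot'])
    a=np.radians(toolx_deg); X=np.array([np.cos(a),np.sin(a),0]); Z=np.array([0,0,-1.]); Y=np.cross(Z,X)
    T=R.from_matrix(np.c_[X,Y,Z])
    print("shift mm",(M.inv().apply(np.array(target_xyz)-s['position'])*1000).round(1),"turn",np.degrees((M.inv()*T).as_rotvec()).round(2),"F",s['wrist_force'].round(1),"pos",s['position'].round(4),s['clock'])
E
python3 - <<'E'
from h import *
yaw=np.radians(13);x=np.array([np.cos(yaw),np.sin(yaw)]);y=np.array([-x[1],x[0]])
p=np.array([.5375,.2002])-.002*x-.024*y
print(p); goto([*p,.2],103)
E
```

```text
[0.54095009 0.17636522]
shift mm [-431.  -253.3    2.9] turn [-7.000e-02  4.000e-02  5.432e+01] F [-0.5  0.1 -0.5] pos [0.2409 0.5762 0.2025] 0.15
```

Call:
{"name": "drive_tool", "arguments": {"series": [[-25,-15,0,0,0,3],[-55,-32,0,0,0,7],[-90,-53,0,0,0,11],[-125,-73,0,0,0,16],[-160,-94,0,0,0,20],[-195,-115,0,0,0,25],[-230,-135,0,0,0,29],[-265,-156,0,0,0,33],[-300,-176,0,0,0,38],[-335,-197,0,0,0,42]], "fingers": 0}}

```text
clock: 0.98
position: [0.4749, 0.264, 0.2032]
eef_rot: [-1.686, -2.651, -0.0]
wrist_force: [-0.2, 0.6, -0.1]
width: 0.001
finger_force: 0.0
```

```bash
python3 - <<'E'
from h import *
goto([.541,.1764,.2],103)
E
```

```text
shift mm [-107.4   22.7    3.2] turn [ 0.000e+00 -1.000e-02  1.208e+01] F [-0.2  0.6 -0.1] pos [0.4749 0.264  0.2032] 0.9833
```

Call:
{"name": "drive_tool", "arguments": {"series": [[-20,4,0,0,0,2],[-45,10,1,0,0,5],[-70,15,2,0,0,8],[-90,19,3,0,0,10],[-102,21,3,0,0,12],[-107,23,3,0,0,12],[-107,23,3,0,0,12],[-107,23,3,0,0,12],[-107,23,3,0,0,12],[-107,23,3,0,0,12]]}}

```text
clock: 1.82
position: [0.5399, 0.1803, 0.2002]
eef_rot: [-1.945, -2.466, -0.0]
wrist_force: [-0.2, -0.1, 0.0]
width: -0.002
finger_force: 0.0
```

```bash
python3 - <<'E'
from h import *
s=env.read_state(); im=env.snapshot("wrist"); C=cam("wrist",s)
cv2.imwrite("pics/w1.png",im[:,:,::-1])
goto([.541,.1764,.2],103)
for n,z in [("red",.08),("yellow",.105)]:
    m=mask(im,n); k,l,st,ce=cv2.connectedComponentsWithStats(m)
    for i in range(1,k):
        if st[i,4]<300: continue
        w=cast(C,np.argwhere(l==i)[:,::-1],z)[:,:2].astype(np.float32)*1000
        print(n,st[i],cv2.minAreaRect(w))
E
```

```text
shift mm [-3.8  0.1  0.3] turn [-0.   -0.03  0.45] F [-0.7  0.1  0.7] pos [0.5401 0.1801 0.2003] 1.8667
red [  33   35   56   57 2394] ((355.21417236328125, 239.80776977539062), (44.92081832885742, 38.092899322509766), 1.5914655923843384)
red [  32  100   53   42 1749] ((356.57958984375, 190.96009826660156), (45.010650634765625, 30.17285919189453), 1.9017972946166992)
red [ 238  110   45   90 3102] ((538.1466674804688, 202.79273986816406), (38.89692306518555, 81.61940002441406), 13.487021446228027)
yellow [  17   81   82   29 1320] ((369.6981201171875, 216.1795196533203), (63.57062530517578, 12.852802276611328), 2.1306564807891846)
yellow [ 242  152   66   18 1061] ((549.8135375976562, 205.90463256835938), (54.694480895996094, 14.372870445251465), 13.487598419189453)
```

View pics/w1.png

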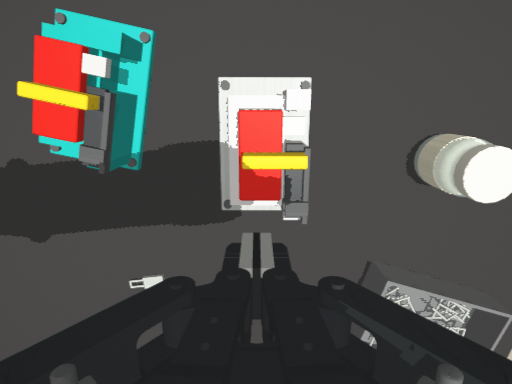

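The wrist view shows the red pad at columns 238–283, rows 110–200. Its tab is at row 160, and the free part of the pad is below it. Both views agree within 3 mm, so I'll average them and descend.

Call:
{"name": "drive_tool", "arguments": {"series": [[-1,0.5,10,0,0,0],[-2,0.7,25,0,0,0],[-2.6,0.7,42,0,0,0],[-2.6,0.7,60,0,0,0],[-2.6,0.7,76,0,0,0],[-2.6,0.7,90,0,0,0],[-2.6,0.7,100,0,0,0],[-2.6,0.7,107,0,0,0],[-2.6,0.7,110,0,0,0],[-2.6,0.7,110,0,0,0]]}}

```text
clock: 2.7
position: [0.5417, 0.1765, 0.0896]
eef_rot: [-1.948, -2.464, 0.001]
wrist_force: [-0.0, 0.4, -0.3]
width: -0.004
finger_force: 0.0
```

```bash
python3 - <<'E'
from h import *
goto([.5414,.1777,.09],103.4)
a=env.snapshot("side")[150:220,190:270,::-1]; b=env.snapshot("wrist")[60:300,160:400,::-1]
a=cv2.resize(a,(480,420)); b=cv2.resize(b,(320,320)); o=np.zeros((420,800,3),np.uint8); o[:,:480]=a; o[:320,480:]=b
cv2.imwrite("pics/d1.png",o)
E
```

```text
shift mm [ 1.2  0.  -0.4] turn [-0.05  0.01 -0.07] F [-0.   0.4 -0.3] pos [0.5417 0.1765 0.0896] 2.7
```

View pics/d1.png

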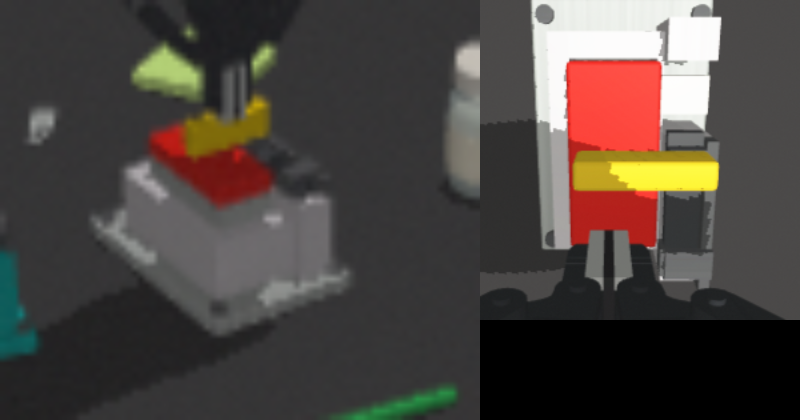

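The two views need numbers to reconcile: where the tip and tab should appear in each picture.

```bash
python3 - <<'E'
from h import *
s=env.read_state(); S=cam("side"); W=cam("wrist",s); T=s['position']
yw=np.radians(13.4);x=np.array([np.cos(yw),np.sin(yw),0]);y=np.array([-x[1],x[0],0]);O=np.array([.5378,.2015,0])
loc=lambda a,b,c:O+a*x/1e3+b*y/1e3+np.array([0,0,c/1e3])
pts={"tcp":T,"tip+11":T+.011*y,"padC":loc(0,0,80),"pad(-20,-42)":loc(-20,-42,80),"pad(20,-42)":loc(20,-42,80),"pad(-20,42)":loc(-20,42,80),"tab top -x-y":loc(-16,-6,105),"tab top +x-y":loc(40,-6,105),"tab bot -x-y":loc(-16,-6,83)}
for k,p in pts.items():
    a=proj(S,p)[0]; b=proj(W,p)[0]
    print(k,"sidecrop",((a-[190,150])*6).round(),"wristcrop",((b-[160,60])*4/3).round())
print((T-O)[:2]@x[:2]*1e3,(T-O)[:2]@y[:2]*1e3)
b=env.snapshot("wrist")[100:300,180:350,::-1];a=env.snapshot("side")[140:200,195:255,::-1]
b=cv2.resize(b,(400,470),interpolation=cv2.INTER_CUBIC);a=cv2.resize(a,(400,400),interpolation=cv2.INTER_NEAREST)
o=np.zeros((470,800,3),np.uint8);o[:400,:400]=a;o[:,400:]=b
cv2.imwrite("pics/d2.png",np.clip(o*1.8,0,255).astype(np.uint8))
E
```

```text
tcp sidecrop [227. 154.] wristcrop [128. 225.]
tip+11 sidecrop [218. 146.] wristcrop [128. 200.]
padC sidecrop [207. 152.] wristcrop [131. 161.]
pad(-20,-42) sidecrop [217. 189.] wristcrop [ 88. 250.]
pad(20,-42) sidecrop [272. 170.] wristcrop [174. 250.]
pad(-20,42) sidecrop [144. 134.] wristcrop [82. 61.]
tab top -x-y sidecrop [189. 127.] wristcrop [ 89. 192.]
tab top +x-y sidecrop [266. 102.] wristcrop [236. 192.]
tab bot -x-y sidecrop [190. 159.] wristcrop [ 94. 177.]
-1.343563596575066 -25.240473436660945
```

View pics/d2.png

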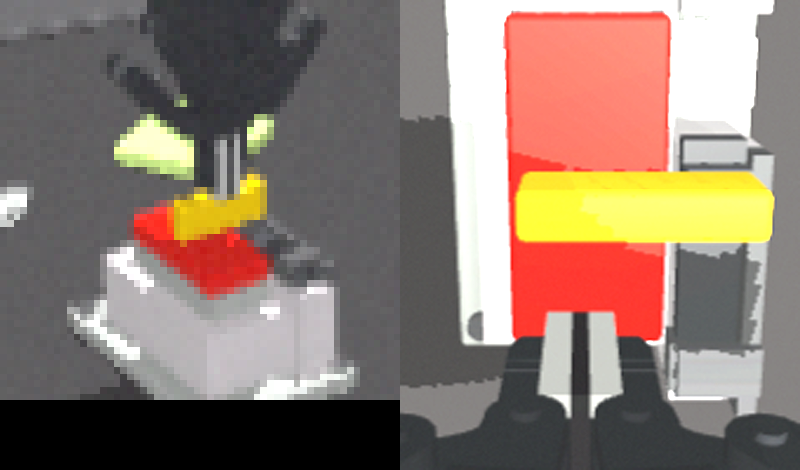

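```bash
python3 - <<'E'
from h import *
from scipy.optimize import least_squares
s=env.read_state(); S=cam("side"); W=cam("wrist",s); T=s['position']
M=R.from_rotvec(s['eef_rot'])
for us in [(229.3,169.5),(229.3,171),(228.5,169)]:
  for uw in [(257,233),]:
    r=least_squares(lambda p:np.r_[proj(S,p)[0]-us,(proj(W,p)[0]-uw)],T)
    print(r.x.round(4),(M.inv().apply(r.x-T)*1e3).round(1),r.fun.round(2))
E
```

```text
[0.5419 0.1823 0.1111] [  5.6   0.7 -20.1] [-2.17  0.53  0.27  0.14]
[0.5424 0.1803 0.1061] [  3.6   0.7 -15.2] [-1.83  0.44  0.24  0.13]
[0.5416 0.1832 0.1133] [  6.6   0.7 -22.4] [-1.54  0.37  0.19  0.1 ]
```

The visible fingertip triangulates 15–20 mm above the nominal TCP, so I'll go down by feel. It is over the free part of the pad, clear of the tab.

Call:
{"name": "drive_tool", "arguments": {"series": [[0,0,1,0,0,0],[0,0,2,0,0,0],[0,0,3,0,0,0],[0,0,4,0,0,0],[0,0,5,0,0,0],[0,0,6,0,0,0],[0,0,8,0,0,0],[0,0,10,0,0,0],[0,0,12,0,0,0],[0,0,12,0,0,0]]}}

```text
clock: 3.73
position: [0.5417, 0.1763, 0.0776]
eef_rot: [-1.949, -2.464, 0.001]
wrist_force: [0.2, -0.1, 0.4]
width: 0.001
finger_force: 0.0
```

Call:
{"name": "drive_tool", "arguments": {"series": [[0,0,1,0,0,0],[0,0,2,0,0,0],[0,0,3,0,0,0],[0,0,4,0,0,0],[0,0,5,0,0,0],[0,0,6,0,0,0],[0,0,7,0,0,0],[0,0,8,0,0,0],[0,0,8,0,0,0],[0,0,8,0,0,0]]}}

```text
clock: 4.57
position: [0.5419, 0.1765, 0.0701]
eef_rot: [-1.949, -2.464, 0.0]
wrist_force: [0.6, -0.4, -0.4]
width: 0.002
finger_force: 0.0
```

```bash
python3 - <<'E'
from h import *
print(env.read_state()['wrist_force'])
b=env.snapshot("wrist")[100:300,180:350,::-1];a=env.snapshot("side")[140:200,195:255,::-1]
b=cv2.resize(b,(400,470),interpolation=cv2.INTER_CUBIC);a=cv2.resize(a,(400,400),interpolation=cv2.INTER_NEAREST)
o=np.zeros((470,800,3),np.uint8);o[:400,:400]=a;o[:,400:]=b
cv2.imwrite("pics/d3.png",np.clip(o*1.8,0,255).astype(np.uint8))
E
```

```text
[ 0.58263064 -0.43201819 -0.42443599]
```

View pics/d3.png

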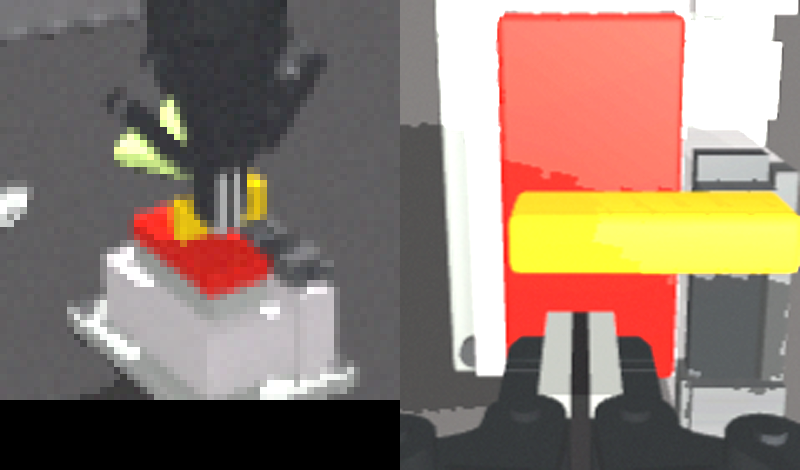

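The fingers now stand in front of the tab on its -y side, just above the pad, with no contact force yet. Continuing down.

Call:
{"name": "drive_tool", "arguments": {"series": [[0,0,1,0,0,0],[0,0,2,0,0,0],[0,0,3,0,0,0],[0,0,4,0,0,0],[0,0,5,0,0,0],[0,0,6,0,0,0],[0,0,7,0,0,0],[0,0,8,0,0,0],[0,0,8,0,0,0],[0,0,8,0,0,0]]}}

```text
clock: 5.5
position: [0.5419, 0.1765, 0.0621]
eef_rot: [-1.949, -2.464, 0.0]
wrist_force: [0.2, 0.5, 0.3]
width: 0.002
finger_force: 0.0
```

Call:
{"name": "drive_tool", "arguments": {"series": [[0,0,1,0,0,0],[0,0,2,0,0,0],[0,0,3,0,0,0],[0,0,4,0,0,0],[0,0,5,0,0,0],[0,0,5,0,0,0],[0,0,5,0,0,0],[0,0,5,0,0,0],[0,0,5,0,0,0],[0,0,5,0,0,0]]}}

```text
clock: 6.33
position: [0.542, 0.1765, 0.0572]
eef_rot: [1.949, 2.464, 0.0]
wrist_force: [0.4, -0.4, -0.1]
width: 0.002
finger_force: 0.0
```

Call:
{"name": "drive_tool", "arguments": {"series": [[0,0,1,0,0,0],[0,0,2,0,0,0],[0,0,3,0,0,0],[0,0,4,0,0,0],[0,0,4,0,0,0],[0,0,4,0,0,0],[0,0,4,0,0,0],[0,0,4,0,0,0],[0,0,4,0,0,0],[0,0,4,0,0,0]]}}

```text
clock: 7.17
position: [0.542, 0.1765, 0.0532]
eef_rot: [1.949, 2.464, 0.0]
wrist_force: [-1.0, 0.0, 0.2]
width: -0.001
finger_force: 0.0
```

```bash
python3 - <<'E'
from h import *
print(env.read_state()['wrist_force'])
b=env.snapshot("wrist")[100:300,180:350,::-1];a=env.snapshot("side")[140:200,195:255,::-1]
b=cv2.resize(b,(400,470),interpolation=cv2.INTER_CUBIC);a=cv2.resize(a,(400,400),interpolation=cv2.INTER_NEAREST)
o=np.zeros((470,800,3),np.uint8);o[:400,:400]=a;o[:,400:]=b
cv2.imwrite("pics/d4.png",np.clip(o*1.8,0,255).astype(np.uint8))
E
```

```text
[-1.03430015  0.03582544  0.21410318]
```

View pics/d4.png

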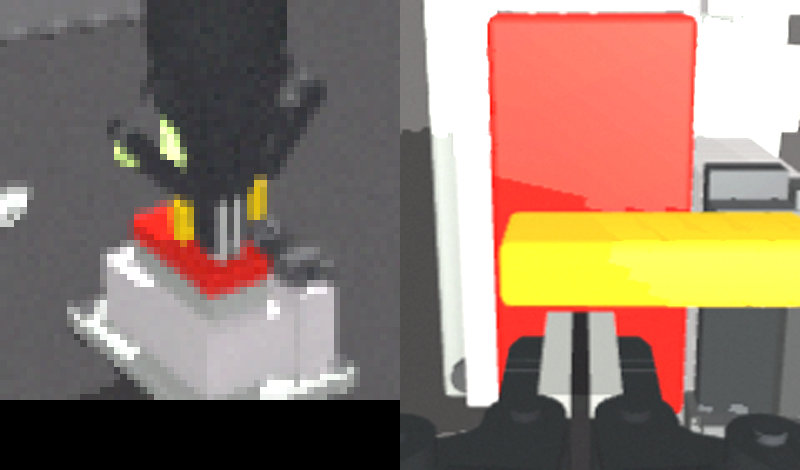

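The tip in the side view is now at the pad's surface, so contact is near.

Call:
{"name": "drive_tool", "arguments": {"series": [[0,0,1,0,0,0],[0,0,2,0,0,0],[0,0,3,0,0,0],[0,0,4,0,0,0],[0,0,5,0,0,0],[0,0,6,0,0,0],[0,0,6,0,0,0],[0,0,6,0,0,0],[0,0,6,0,0,0],[0,0,6,0,0,0]]}}

```text
clock: 8.1
position: [0.5421, 0.1765, 0.0479]
eef_rot: [1.949, 2.464, 0.001]
wrist_force: [-1.5, -0.6, 7.1]
width: -0.0
finger_force: 4.0
```

Contact at 7 N, the spring's preload. Pressing on toward the stop.

Call:
{"name": "drive_tool", "arguments": {"series": [[0,0,1,0,0,0],[0,0,2,0,0,0],[0,0,3,0,0,0],[0,0,4,0,0,0],[0,0,5,0,0,0],[0,0,6,0,0,0],[0,0,7,0,0,0],[0,0,8,0,0,0],[0,0,8,0,0,0],[0,0,8,0,0,0]]}}

```text
clock: 8.93
position: [0.5421, 0.1766, 0.0402]
eef_rot: [1.949, 2.464, 0.001]
wrist_force: [-2.8, -1.4, 10.6]
width: 0.0
finger_force: 5.5
```

Call:
{"name": "drive_tool", "arguments": {"series": [[0,0,0.5,0,0,0],[0,0,1,0,0,0],[0,0,1.5,0,0,0],[0,0,2,0,0,0],[0,0,2.5,0,0,0],[0,0,3,0,0,0],[0,0,3,0,0,0],[0,0,3,0,0,0],[0,0,3,0,0,0],[0,0,3,0,0,0]]}}

```text
clock: 9.77
position: [0.5422, 0.1765, 0.0379]
eef_rot: [1.949, 2.464, 0.002]
wrist_force: [-5.2, -1.1, 16.8]
width: 0.002
finger_force: 8.4
```

Call:
{"name": "drive_tool", "arguments": {"series": [[0,0,0.5,0,0,0],[0,0,1,0,0,0],[0,0,1.5,0,0,0],[0,0,1.5,0,0,0],[0,0,1.5,0,0,0],[0,0,1.5,0,0,0],[0,0,1.5,0,0,0],[0,0,1.5,0,0,0],[0,0,1.5,0,0,0],[0,0,1.5,0,0,0]]}}

```text
clock: 10.6
position: [0.5423, 0.1766, 0.0377]
eef_rot: [1.948, 2.463, 0.003]
wrist_force: [-8.7, -2.1, 29.1]
width: -0.001
finger_force: 14.7
```

```bash
python3 - <<'E'
from h import *
s=env.read_state();print(s['wrist_force'],s['wrist_torque'],s['position'])
b=env.snapshot("wrist")[60:350,130:400,::-1];a=env.snapshot("side")[140:200,195:255,::-1]
b=cv2.resize(b,(540,580),interpolation=cv2.INTER_CUBIC);a=cv2.resize(a,(260,260),interpolation=cv2.INTER_NEAREST)
o=np.zeros((580,800,3),np.uint8);o[:260,:260]=a;o[:,260:]=b
cv2.imwrite("pics/d5.png",np.clip(o*1.8,0,255).astype(np.uint8))
E
```

```text
[-8.68292867 -2.08406497 29.13415442] [-0.53124549  1.79955567  0.02623779] [0.54227552 0.17659147 0.0376548 ]
```

View pics/d5.png

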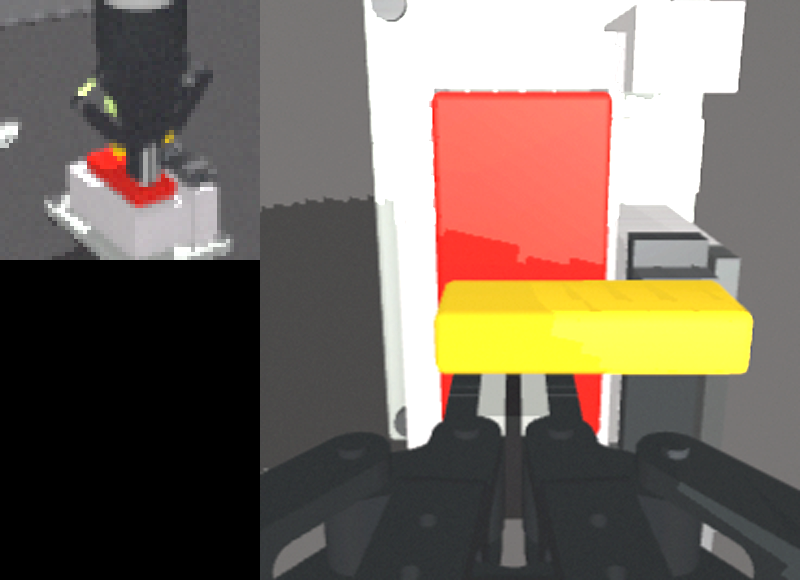

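The pad is down: the force climbs to 29 N with no further motion at about 14 mm of travel, so it is on the stop. The fingers are just on the tab's -y side. I'll ease the press slightly and slide along tool +x.

Call:
{"name": "drive_tool", "arguments": {"series": [[0,0,-0.5,0,0,0],[2,0,-0.5,0,0,0],[4,0,-0.5,0,0,0],[6,0,-0.5,0,0,0],[8,0,-0.5,0,0,0],[10,0,-0.5,0,0,0],[12,0,-0.5,0,0,0],[14,0,-0.5,0,0,0],[16,0,-0.5,0,0,0],[16,0,-0.5,0,0,0]]}}

```text
clock: 11.53
position: [0.5418, 0.1866, 0.0379]
eef_rot: [1.95, 2.454, 0.0]
wrist_force: [0.5, -14.4, 21.6]
width: 0.004
finger_force: 11.1
```

Call:
{"name": "drive_tool", "arguments": {"series": [[1,0,0,0,0,0],[3,0,-0.3,0,0,0],[5,0,-0.3,0,0,0],[7,0,-0.3,0,0,0],[9,0,-0.3,0,0,0],[11,0,-0.3,0,0,0],[13,0,-0.3,0,0,0],[14,0,-0.3,0,0,0],[14,0,-0.3,0,0,0],[14,0,-0.3,0,0,0]]}}

```text
clock: 12.37
position: [0.5389, 0.201, 0.038]
eef_rot: [1.95, 2.454, 0.002]
wrist_force: [1.3, -13.5, 19.2]
width: -0.002
finger_force: 9.4
```

```bash
python3 - <<'E'
from h import *
s=env.read_state();print(s['wrist_force'],s['position'])
im=env.snapshot("wrist");C=cam("wrist",s);m=mask(im,"yellow");k,l,st,ce=cv2.connectedComponentsWithStats(m)
for i in range(1,k):
    if st[i,4]>800:
        w=cast(C,np.argwhere(l==i)[:,::-1],.105)[:,:2]*1000; yw=np.radians(13.4)
        q=(w-[537.8,201.5])@np.array([-np.sin(yw),np.cos(yw)]); print(st[i],"far edge local y",np.percentile(q,98),"travel",np.percentile(q,98)-4)
E
```

```text
[  1.34796534 -13.46595457  19.20188867] [0.538884   0.20096094 0.03797039]
[ 212  217  156   49 7143] far edge local y 30.398403244583072 travel 26.398403244583072
```

Call:
{"name": "drive_tool", "arguments": {"series": [[1,0,0,0,0,0],[2,0,0,0,0,0],[3,0,0,0,0,0],[4,0,0,0,0,0],[5,0,0,0,0,0],[6,0,0,0,0,0],[7,0,0,0,0,0],[8,0,0,0,0,0],[8,0,0,0,0,0],[8,0,0,0,0,0]]}}

```text
clock: 13.25
position: [0.5371, 0.2086, 0.0379]
eef_rot: [1.95, 2.454, 0.002]
wrist_force: [2.6, -12.8, 18.1]
width: -0.003
finger_force: 9.4
```

Call:
{"name": "drive_tool", "arguments": {"series": [[1,0,0,0,0,0],[2,0,0,0,0,0],[3,0,0,0,0,0],[4,0,0,0,0,0],[4,0,0,0,0,0],[4,0,0,0,0,0],[4,0,0,0,0,0],[4,0,0,0,0,0],[4,0,0,0,0,0],[4,0,0,0,0,0]]}}

```text
clock: 14.08
position: [0.5363, 0.2121, 0.0379]
eef_rot: [1.95, 2.454, 0.001]
wrist_force: [3.1, -14.2, 19.1]
width: 0.005
finger_force: 9.3
```

Call:
{"name": "drive_tool", "arguments": {"series": [[1,0,0,0,0,0],[2,0,0,0,0,0],[3,0,0,0,0,0],[3,0,0,0,0,0],[3,0,0,0,0,0],[3,0,0,0,0,0],[3,0,0,0,0,0],[3,0,0,0,0,0],[3,0,0,0,0,0],[3,0,0,0,0,0]]}}

```text
clock: 14.92
position: [0.5361, 0.2131, 0.038]
eef_rot: [1.951, 2.451, -0.001]
wrist_force: [4.1, -18.6, 18.8]
width: 0.002
finger_force: 13.5
```

```bash
python3 - <<'E'
from h import *
s=env.read_state();print(s['wrist_force'],s['position'])
im=env.snapshot("wrist");C=cam("wrist",s);a=env.snapshot("side")
S=cam("side")
for n,i0,CC,box in [("w",im,C,None),("s",a,S,(195,255,140,200))]:
    m=mask(i0,"yellow")
    if box: k=np.zeros_like(m);k[140:200,195:255]=m[140:200,195:255];m=k
    w=cast(CC,np.argwhere(m)[:,::-1],.105)[:,:2]*1000; yw=np.radians(13.4)
    q=(w-[537.8,201.5])@np.array([-np.sin(yw),np.cos(yw)]); print(n,len(q),np.percentile(q,[2,50,98]))
b=im[60:350,130:400,::-1];a=a[140:200,195:255,::-1]
b=cv2.resize(b,(540,580),interpolation=cv2.INTER_CUBIC);a=cv2.resize(a,(260,260),interpolation=cv2.INTER_NEAREST)
o=np.zeros((580,800,3),np.uint8);o[:260,:260]=a;o[:,260:]=b
cv2.imwrite("pics/d6.png",np.clip(o*1.8,0,255).astype(np.uint8))
E
```

```text
[  4.13978703 -18.60082296  18.75586302] [0.53606004 0.21311549 0.03798151]
w 7133 [24.60697901 33.27633787 42.06432967]
s 6 [-3.65840452  1.95714357  7.81368459]
```

View pics/d6.png

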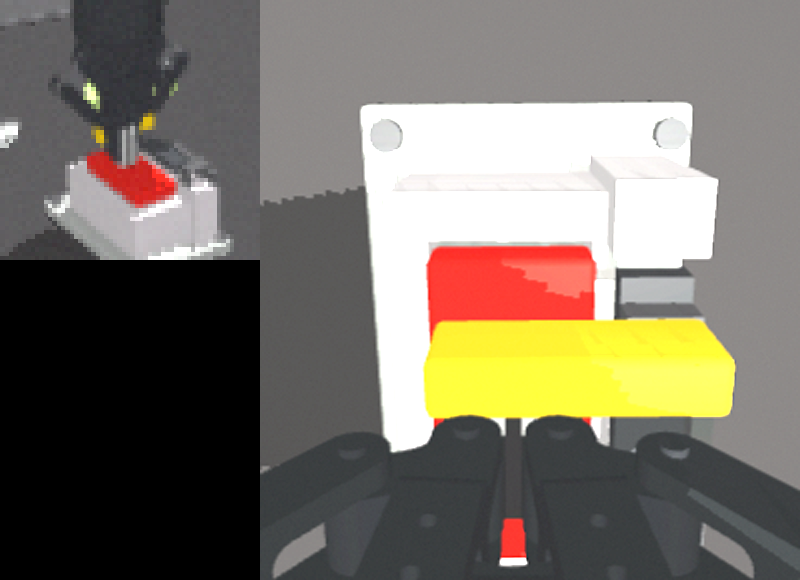

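The keeper is at its end stop: the force rose and motion ceased at about 30 mm. The dark bar covers the lug. I'll back off the tab and lift.

Call:
{"name": "drive_tool", "arguments": {"series": [[-3,0,0,0,0,0],[-6,0,0,0,0,0],[-9,0,0,0,0,0],[-12,0,0,0,0,0],[-12,0,-2,0,0,0],[-12,0,-5,0,0,0],[-12,0,-10,0,0,0],[-12,0,-18,0,0,0],[-12,0,-30,0,0,0],[-12,0,-45,0,0,0]]}}

```text
clock: 15.85
position: [0.5335, 0.2078, 0.0803]
eef_rot: [-1.949, -2.463, 0.004]
wrist_force: [0.0, -0.8, -0.0]
width: 0.0
finger_force: 0.0
```

Call:
{"name": "drive_tool", "arguments": {"series": [[0,0,-20,0,0,0],[0,0,-45,0,0,0],[0,0,-70,0,0,0],[0,0,-90,0,0,0],[0,0,-105,0,0,0],[0,0,-115,0,0,0],[0,0,-120,0,0,0],[0,0,-120,0,0,0],[0,0,-120,0,0,0],[0,0,-120,0,0,0]]}}

```text
clock: 16.68
position: [0.5337, 0.2083, 0.1993]
eef_rot: [-1.948, -2.463, 0.003]
wrist_force: [-0.0, -0.3, -0.4]
width: -0.0
finger_force: 0.0
```

```bash
python3 - <<'E'
from h import *
s=env.read_state();print(s['wrist_force'],s['position'])
im=env.snapshot("wrist");C=cam("wrist",s)
yw=np.radians(13.4)
for n,z in [("yellow",.105),("red",.069)]:
    m=mask(im,n); k,l,st,ce=cv2.connectedComponentsWithStats(m)
    for i in range(1,k):
        w=cast(C,np.argwhere(l==i)[:,::-1],z)[:,:2]*1000
        if st[i,4]>300 and w[:,0].mean()>450:
            q=(w-[537.8,201.5])@np.array([-np.sin(yw),np.cos(yw)]); print(n,st[i],np.percentile(q,[2,50,98]),cv2.minAreaRect(w.astype(np.float32)))
b=cv2.resize(im[60:300,130:400,::-1],(400,356)); a=cv2.resize(env.snapshot("side")[140:200,195:255,::-1],(356,356),interpolation=cv2.INTER_NEAREST)
cv2.imwrite("pics/d7.png",np.hstack([a,b]))
E
```

```text
[-0.03215199 -0.34887464 -0.36730036] [0.53372154 0.20827762 0.19929177]
yellow [ 242  152   66   18 1057] [23.83117071 30.5964866  36.4956704 ] ((543.3643188476562, 233.58872985839844), (54.51701736450195, 14.305546760559082), 14.715012550354004)
red [ 239  140   42   84 2661] [-38.2473865   -5.04118048  42.29607983] ((538.0400390625, 203.55801391601562), (38.77653503417969, 82.5417709350586), 13.342538833618164)
```

View pics/d7.png

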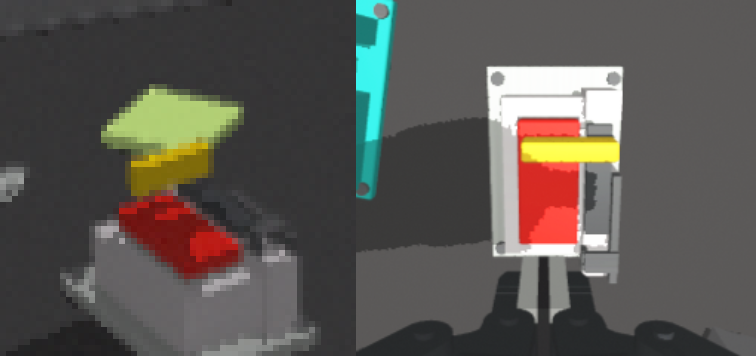

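The tab is at about 30 mm and the pad stays trapped down with the arm clear. Handing in.

```bash
python3 -c "
from station import env
print(env.job_done())"
```

```text
the job is handed in; nothing more can be done
None
```

The job is handed in: I pressed the red pad to its stop, slid the keeper about 29 mm to its end stop, and the pad stayed trapped down once the arm was clear. I never moved the arm near the blue fixture or the loose items; no score came back.

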